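# Pin the coin sorter's hub and press its keyed spindle home

### The job

The coin sorter's drive unit is open for service: first lock its hub by pushing the loose lock pin fully down through the hub's lug into the unit's housing, and leave it there. Then put the keyed spindle into the hub, turn it until its key slips into the keyway, and push it fully home against the spring under it. Finish while still holding the spindle pressed fully home, for the spring would push it out again; leave everything else on the table where it is.

Things in the scene. Friction and masses are not known exactly. Their poses are not given: they have to be found in the camera images.
- drive: the coin sorter's drive unit: a fixed off-white housing, 180 (x) x 200 (y) x 50 mm tall; origin at the centre of its underside, z up. The dark steel hub stands on its top, the hub's vertical axis through this origin. The housing has a 12 mm hole right through it, 70 mm from the hub's axis along its +y, which takes the lock pin; on its top, along its -y edge, a black motor cover 25 mm high
- rotor (a joint): turn of the hub about its vertical axis (rad, counter-clockwise from above positive); at 0 the hole in the hub's lug stands exactly over the housing's pin hole. It starts within 0.02 of 0 and turns very easily (0.02 N m) until pinned
- hub_mouth (a point): centre of the mouth of the hub's bore, on the hub's flat top, 86 mm above the work surface; z up along the bore, x along the keyway (the hub's +x side), turns with the hub. Hub 58 mm across, 36 mm tall; bore 21.8 mm; keyway 9 mm wide, open at the top, over the hub's whole height, its bottom 18 mm from the axis. The bore goes on, 26 mm wide, into the housing below the hub
- lug_hole (a point): centre of the upper mouth of the pin hole in the hub's lug (flat arm 40 mm wide, 12 mm thick, reaching to 91 mm from the axis on the hub's +y side), 62 mm above the work surface, 70 mm from the hub's axis; hole 12 mm, axis vertical; the same 12 mm hole goes on through the housing below
- plunger (a joint): travel down (m) of the spring plunger in the bore: 0 up, its top then 38 mm below the hub's mouth; 0.008 when the spindle is fully home, 0.013 at its own end stop. The spring pushes up with 6 N at 0 and 10 N at 0.008
- spindle: keyed spindle, 92 mm tall, 0.16 to 0.29 kg, upright in its rest at first; origin at the centre of the shaft's lower tip, z up, +x towards the key. Shaft 20 mm across, 46 mm long, tip tapered to 14 mm over 5 mm; above it a steel collar 48 mm across, 6 mm thick, with an 8 mm wide tab over the key reaching 34 mm from the axis. Home: collar on the hub's top, origin 46 mm below the mouth
- spindle_key (a point): middle of the key's lower end, 14 mm above the spindle's tip and 12 mm from its axis. The key is 7 mm wide, reaches 15 mm from the axis and runs up to the collar: the plain first 14 mm of the shaft enter the bore at any turn, then the key lands on the hub's top until it faces the keyway
- spindle_grip (a point): middle of the spindle's black grip block, 72 mm above the tip, on the axis: 36 mm along the spindle's x, 24 mm along its y, 40 mm tall, standing on the collar
- spindle_rest: fixed white plastic block, 84 x 84 x 55 mm tall, with a 36 mm hole in which the spindle hangs by its collar; origin at the centre of its underside, z up
- pin: lock pin, 72 mm tall, about 0.06 kg, starts upright in its rest; origin at the centre of its lower tip, z up. From the tip up: steel shank 10 mm across and 40 mm long, its tip tapered to 5 mm over the first 7 mm; collar 22 mm across from 40 to 44 mm; round black grip 16 mm across from 44 to 72 mm. Fully in, its collar rests on the lug
- pin_rest: fixed white plastic block, 66 x 66 x 45 mm tall, with a 13 mm hole in which the lock pin hangs by its collar; origin at the centre of its underside, z up. The two rests may change places, left and right
- coin_stack: a bystander: stack of brass coins, 27 mm across, 46 mm tall; origin at its underside's centre
- note_bundle: a bystander: banded bundle of banknotes lying flat, 65 x 140 x 18 mm; origin at its underside's centre
- calculator: a bystander: black desk calculator, 150 x 90 x 20 mm; origin at its underside's centre
- stamp: a bystander: hand stamp, foot 50 x 30 mm, turned wooden handle, 70 mm tall; origin at its underside's centre
- idler: a bystander: plain steel idler roller standing on the surface, 42 mm across, 50 mm tall, no key and no grip; origin at its underside's centre
- coin_cup: a bystander: empty grey plastic cup, 72 mm across, 60 mm tall; origin at its underside's centre
- stapler: a bystander: stapler, 130 x 36 x 47 mm; origin at its underside's centre
Mind the look-alikes: they are no part of the job. Leave any red or yellow look-alike of the spindle alone.

How it is judged (in metres and radians):
On the way, in this order (a step that is already met when the one before it is completed fails the run):
1. the lock pin is fully down through the lug into the housing, and let go (z of pin in the frame of lug_hole below -0.036 m and horizontal distance between pin and lug_hole below 0.005 m and angle between the z axis of pin and the z axis of lug_hole, either way round below 0.12 rad and contact force between the fingers and pin below 0.1 N), for 0.2 s.
2. the spindle's key is in the keyway and its collar is down on the hub (z of pin in the frame of lug_hole below -0.036 m and horizontal distance between pin and lug_hole below 0.005 m and angle between the z axis of pin and the z axis of lug_hole, either way round below 0.12 rad and z of spindle in the frame of hub_mouth below -0.0435 m and horizontal distance between spindle and hub_mouth below 0.003 m and angle between the z axis of spindle and the z axis of hub_mouth, either way round below 0.06 rad and value of joint plunger above 0.005 m), for 0.2 s.
At the end, for the whole second after the job is handed in: the lock pin is in the lug and the housing to within 4 mm of its collar; the spindle is in the hub with its collar within 2.5 mm of the hub's top, upright, the plunger pressed down at least 5 mm; the fingers still hold or press the spindle with more than 2 N (all of step 2 and contact force between the fingers and spindle above 2 N); the arm keeps its last pose, push and grip.
It fails at once if one of the seven bystanders is shifted by more than 30 mm (distance of any of coin_stack, note_bundle, calculator, stamp, idler, coin_cup, stapler from where it was at the start of the episode above 0.03 m).
It also fails if it takes over 61 s, if anything falls off the work surface, if the arm or the gripper's body presses on something with over 40 N, if the wrist force passes 120 N, or if a joint passes its speed limit or range.

### The arm

A 6-joint arm with a two-finger parallel gripper is mounted at the origin on the work surface. World frame = base frame: x ahead of the robot, y to its left, z up, the work surface at z = 0. Lengths are in m, angles in degrees, forces in N, time in s.
With the tool pointing down it reaches from about 0.375 to 0.9 m from the base axis. Payload 3.1 kg.
Tool frame: the origin (TCP) lies between the finger pads; the fingertips stand 11 mm ahead of it and the grasp point (between the pads) lies 8 mm behind it; z points along the fingers, y is the line along which they close (so a half turn about z gives the same grasp; the last joint's range is limited). The gripper opens to 87 mm and grips with 3 to 60 N. Pads are 19 mm wide; open, the fingers measure 117 mm over their backs; the gripper's body (75 mm by 190 mm) begins 51 mm behind the grasp point.
Start: joints at [-81.618, 30.224, 82.088, -0, 67.689, -10.227], TCP at [0.199, -0.592, 0.234] pointing down, gripper open.
Joint ranges: [-176.69, 176.69], [-43.24, 126.21], [12.49, 139.97], [-82, 262], [0, 151.66], [-163.58, 163.58]. Speed limits (degrees/s): [159.86, 159.86, 180, 180, 180, 180].

### API

Orientations are given as a 3x3 rotation matrix whose columns are the frame's x, y, z axes.
In Python, from rig import bot gives the robot as it stands.
- The arm moves only by the tool apply_moves, never from a script. Its argument "steps" is a list that holds one entry, the list of rows, each a list of 7 numbers: the shift along the tool's x, y, z in cm, then the turn, a rotation vector about the tool's x, y, z in degrees, then the gripper command: -1 is shut, 1 is fully open, values between are in proportion. In form: [[[dx, dy, dz, rx, ry, rz, jaw], ...]]. A call has 1 to 20 rows; each row is the pose to reach, as a shift and turn from the pose commanded when the call began, along the tool's axes at that moment; what a row does not reach only later rows make up. A row lasts 1/8 s, in which the tool goes at most 62.5 mm and 10.7 degrees, less where a joint would pass 70% of its speed; a pose out of reach is approached as far as the arm can. A call with a gripper value outside its range is refused whole. The fingers move at their own pace and stop on an object; the grip force is fixed at half the most. Time passes only in rows, so rows that repeat a pose let the fingers close. It gives the time, the measured TCP pose, the force, the opening and the grip force at its end, in the units of the state.
- bot.read_state(): the state, without advancing time (a new reading comes with each control period).
- bot.capture(name): name is "scene" or "side" or "wrist"; returns the picture (420x560x3 uint8, blue, green, red); there is no depth.
- bot.camera_model(name): a dict with "intrinsics" (3x3 intrinsics, pixels), "R" (3x3) and "t" (3): a world point X has camera coordinates R X + t. Camera axes: x right, y down, z forward; pixel columns grow to the right and rows downward; lengths in m; the calibration is good to about 2 mm. A picture is of the moment at which its call begins: read the wrist's pose just before it. camera_model takes no time and is no camera call; for the wrist camera it gives the pose at the moment of the call.
- bot.hand_in(): hands the job in; it is judged then, once.
The state is a dict: "time_s": time; "joint_positions": joint angles; "qvel": joint speeds; "tau": joint torques, N m; "position": TCP position; "tcp_rot": TCP orientation; "force": force on the tool from outside, world axes, zero at the start; "moment": the same for the moment, N m; "opening": opening from 0.0 (shut) to 1.0 (fully open); "grasp_force": force on a finger pad.
Only numpy, scipy, OpenCV 4.12 (cv2) and the standard library are available. Lean on these libraries where they do the work, as an engineer would, in place of code of your own. Each camera call takes 0.05 s, during which the arm holds its last target. There are 200 camera calls.

## Working session

There is one attempt and no reset: what is moved stays moved. The work goes in short steps, Python scripts to look and compute and a tool call to move; the robot and the scene stay as the last step left them, time stands still between calls to the robot, and variables do not carry over. Pictures are saved under pics/ and viewed, at most 10 in all, crops included, and the job is handed in when it is done.

Besides the shell and the picture viewer there is one more tool, called after "Request:" as name(argument=value, ...) on one line, values as JSON. apply_moves: Moves the arm, as the interface text tells. Its arguments: {"type":"object","properties":{"steps":{"type":"array","items":{"type":"array","items":{"type":"array","items":{"type":"number"}}}}},"required":["steps"]}

```bash
mkdir -p pics; ls; python3 - <<'E'
from rig import bot
import cv2,numpy as np
s=bot.read_state();print(s['time_s'],s['position'],np.round(s['tcp_rot'],3).tolist(),s['opening'])
a=bot.capture("scene");b=bot.capture("side")
cv2.imwrite('pics/a_scene.png',a);cv2.imwrite('pics/a_side.png',b)
for n in("scene","side"):
    m=bot.camera_model(n);print(n,np.round(m['intrinsics'],1).tolist(),np.round(m['R'],3).tolist(),np.round(m['t'],3))
E
```

```text
pics
0.0 [ 0.19935417 -0.5916014   0.2325598 ] [[0.948, 0.319, -0.0], [0.319, -0.948, 0.002], [0.0, -0.002, -1.0]] 0.9960660169154094
scene [[391.8, 0.0, 282.3], [0.0, 391.8, 211.3], [0.0, 0.0, 1.0]] [[0.342, 0.94, 0.001], [0.697, -0.253, -0.671], [-0.63, 0.23, -0.741]] [-0.177 -0.303  1.365]
side [[453.5, 0.0, 278.8], [0.0, 453.5, 200.1], [0.0, 0.0, 1.0]] [[-0.928, -0.371, -0.016], [-0.266, 0.694, -0.669], [0.259, -0.617, -0.743]] [0.472 0.19  1.233]
```

View pics/a_scene.png

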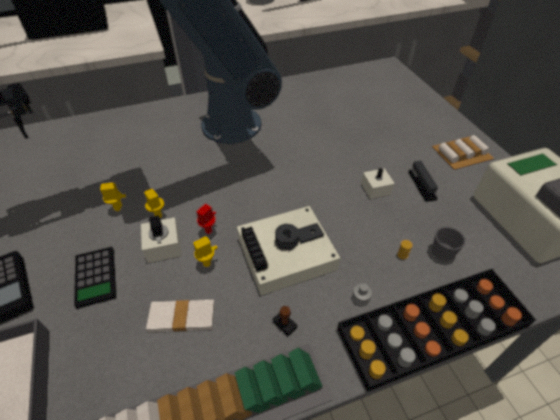

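View pics/a_side.png

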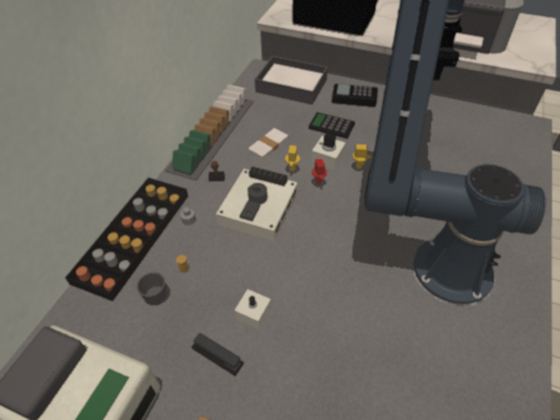

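Scene view: the white rest with a black grip and steel collar at (157,232) is the spindle, and the small white rest at (378,182) holds the pin. The drive is at (288,247), with its hub at (287,236) and the lug pointing to (316,233). Possible mix-ups for the spindle are yellow at (112,195), (153,203) and (205,250), red at (206,217), and the steel idler at (362,294). The stapler at (423,180) is black too. I choose the black grip in the white rest, and the black pin in the small rest.

```bash
cat > h.py <<'E'
import numpy as np,cv2
from rig import bot
def ray(m,uv):
    m=m if isinstance(m,dict) else bot.camera_model(m)
    R=np.array(m['R']);d=R.T@np.linalg.inv(m['intrinsics'])@np.array([*uv,1.]);return -R.T@np.array(m['t']),d/np.linalg.norm(d)
def plane(m,uv,z):
    c,d=ray(m,uv);return c+d*(z-c[2])/d[2]
def tri(rs):
    A=[np.eye(3)-np.outer(d,d) for c,d in rs];return np.linalg.solve(sum(A),sum(a@c for a,(c,d) in zip(A,rs)))
def tool(p,s=None):  # world target -> shift along tool axes in cm
    s=s or bot.read_state();return 100*np.array(s['tcp_rot']).T@(np.array(p)-np.array(s['position']))
E
python3 - <<'E'
from h import *
for n,z,a,b in[('pin',.063,(379,174),(252,300)),('spindle',.09,(155,224),(330,139)),('hub',.086,(287,235),(257,190)),('lug',.062,(316,233),(249,211))]:
    print(n,plane('scene',a,z).round(4),plane('side',b,z).round(4),tri([ray('scene',a),ray('side',b)]).round(4))
im=cv2.imread('pics/a_scene.png')
c=lambda im,x,y:cv2.resize(im[y-40:y+40,x-50:x+50],None,fx=4,fy=4,interpolation=cv2.INTER_CUBIC)
cv2.imwrite('pics/crop.png',np.hstack([c(im,158,235),c(im,378,182)]))
m=bot.camera_model('wrist');R=np.array(m['R']);print((-R.T@m['t']).round(3),R.round(3).tolist(),np.round(m['intrinsics'],1).tolist())
E
```

```text
pin [0.4577 0.3111 0.063 ] [0.4532 0.3132 0.063 ] [0.4546 0.3125 0.0603]
spindle [ 0.4552 -0.3029  0.09  ] [ 0.4489 -0.3004  0.09  ] [ 0.4504 -0.304   0.0859]
hub [ 0.5922 -0.0153  0.086 ] [ 0.5805 -0.0111  0.086 ] [ 0.5848 -0.0147  0.079 ]
lug [0.5926 0.0606 0.062 ] [0.579  0.0529 0.062 ] [0.5844 0.0572 0.0594]
[ 0.269 -0.569  0.384] [[0.319, -0.948, -0.003], [-0.913, -0.308, 0.27], [-0.256, -0.083, -0.963]] [[356.6, 0.0, 279.5], [0.0, 356.6, 203.8], [0.0, 0.0, 1.0]]
```

View pics/crop.png

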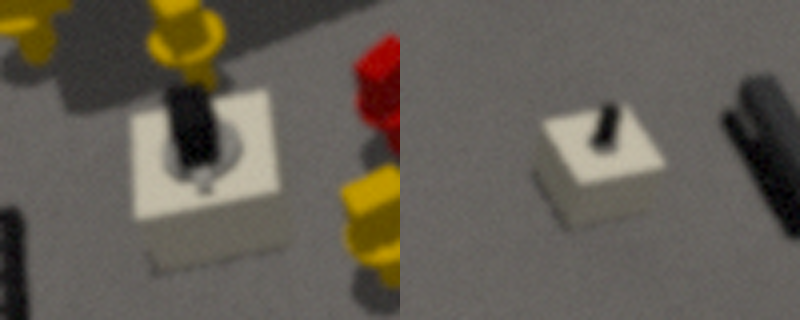

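Left crop: the black grip block sits on the steel collar in the white rest, with the key tab pointing down-image at (159,240), which is about world +x. Right crop: the black pin stands in its small rest. Neither is coloured, so both choices hold. First I move over the drive to look closer.

Request:
apply_moves(steps=[[[53.6, -38.1, -1.7, 0, 0, -71.4, 1], [53.6, -38.1, -1.7, 0, 0, -71.4, 1], [53.6, -38.1, -1.7, 0, 0, -71.4, 1], [53.6, -38.1, -1.7, 0, 0, -71.4, 1], [53.6, -38.1, -1.7, 0, 0, -71.4, 1], [53.6, -38.1, -1.7, 0, 0, -71.4, 1], [53.6, -38.1, -1.7, 0, 0, -71.4, 1], [53.6, -38.1, -1.7, 0, 0, -71.4, 1], [53.6, -38.1, -1.7, 0, 0, -71.4, 1], [53.6, -38.1, -1.7, 0, 0, -71.4, 1], [53.6, -38.1, -1.7, 0, 0, -71.4, 1], [53.6, -38.1, -1.7, 0, 0, -71.4, 1], [53.6, -38.1, -1.7, 0, 0, -71.4, 1], [53.6, -38.1, -1.7, 0, 0, -71.4, 1]]])

```text
time_s: 1.85
position: [0.5851, -0.0613, 0.2504]
tcp_rot: [[0.002, 1.0, -0.001], [1.0, -0.002, -0.0], [-0.0, -0.001, -1.0]]
force: [-0.7, -0.5, 0.5]
opening: 0.999
grasp_force: 0.0
```

```bash
cat >> h.py <<'E'
def shot(f):
    m=bot.camera_model('wrist');s=bot.read_state();im=bot.capture('wrist');cv2.imwrite(f'pics/{f}.png',im);np.savez(f'pics/{f}.npz',**{k:np.array(v) for k,v in m.items()})
    print(s['time_s'],np.round(s['position'],4),np.round(s['tcp_rot'],3).tolist(),np.round(s['force'],1));return im,m,s
E
python3 -c "
from h import *
shot('drive')"
```

```text
1.85 [ 0.5851 -0.0613  0.2504] [[0.002, 1.0, -0.001], [1.0, -0.002, -0.0], [-0.0, -0.001, -1.0]] [-0.7 -0.5  0.5]
```

View pics/drive.png

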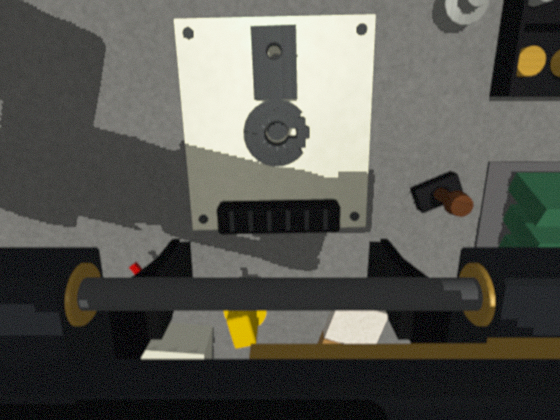

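The drive fills the upper middle of the wrist view. The lug hole is near (274,51), the hub's bore near (277,132), and the keyway notch opens right (+x) at (300,132).

```bash
python3 - <<'E'
from h import *
im=cv2.imread('pics/drive.png');m={k:v for k,v in np.load('pics/drive.npz').items()}
g=cv2.cvtColor(im,cv2.COLOR_BGR2GRAY)
# predicted scales
x0,y0=236,16
mask=(g<110).astype(np.uint8);mask[:y0]=0;mask[172:]=0;mask[:,:236]=0;mask[:,320:]=0
c=max(cv2.findContours(mask,cv2.RETR_EXTERNAL,cv2.CHAIN_APPROX_NONE)[0],key=cv2.contourArea)[:,0]
w=np.array([plane(m,p,.086)[:2] for p in c if p[1]>104])
p=np.array([q for q in c if q[1]>104])
# circle fit, known radius outliers rejected
k=np.ones(len(w),bool)
for _ in range(8):
    A=np.c_[2*w[k],np.ones(k.sum())];s=np.linalg.lstsq(A,(w[k]**2).sum(1),rcond=None)[0];r=np.hypot(*(w-s[:2]).T);R=np.sqrt(s[2]+s[:2]@s[:2]);k=abs(r-R)<.0012
print('hub',s[:2],R,k.sum(),len(k))
crop=cv2.resize(im[y0:y0+160,x0:x0+84],None,fx=7,fy=7,interpolation=cv2.INTER_CUBIC)
a=crop[:480];b=crop[560:1040]
cv2.imwrite('pics/dcrop.png',cv2.resize(np.hstack([a[:, :],b]),(800,int(480*800/1176))))
# lug sides for direction
for z,lo,hi in[(.062,30,98)]:
    L=[];Rr=[]
    for v in range(lo,hi):
        u=np.where(mask[v])[0];L.append(plane(m,(u.min()-.5,v),z)[:2]);Rr.append(plane(m,(u.max()+.5,v),z)[:2])
    for e in(L,Rr):
        vx,vy,cx,cy=cv2.fitLine(np.array(e,np.float32),cv2.DIST_HUBER,0,.001,.001).ravel();print('lug edge',cx,cy,np.degrees(np.arctan2(vy,vx)))
u=np.where(mask[40:60].any(0))[0]
v=np.where(mask[:,274])[0];print('lug end',plane(m,(274,v.min()),.062))
hole=(g[38:66,262:288]);print(hole[::2,::2])
E
```

```text
hub [ 0.58134897 -0.01273192] 0.027626542151549187 135 161
lug edge 0.56059575 0.051476285 -88.215034
lug edge 0.598875 0.040506925 -89.42434
lug end [0.57983859 0.07728727 0.062     ]
[[ 82  84  85  87  90  80  85  89  90  85  81  84  83]
 [ 83  79  82  83  82  81  81  89  87  84  82  80  84]
 [ 85  87  80  81  70  68  64  69  76  85  80  82  84]
 [ 87  85  82  68  43  47  45  46  54  71  84  86  86]
 [ 83  82  74  43  64  84  89  83  47  53  81  76  86]
 [ 82  87  59  64 103 104 110 108  88  54  64  84  84]
 [ 83  83  54  93 107 106 105 105 104  75  65  81  83]
 [ 81  79  53 129 105 105 103 105 105  90  71  86  88]
 [ 81  82  72 125 107  94  75  79  82  73  76  83  86]
 [ 87  84  79  84  92  74  67  58  61  74  79  83  83]
 [ 86  81  82  74  61  59  64  65  68  82  85  83  85]
 [ 85  85  85  84  82  76  79  78  86  88  83  84  82]
 [ 81  84  83  82  86  81  86  83  86  85  83  82  85]
 [ 80  85  83  75  87  80  88  87  87  86  77  80  82]]
```

View pics/dcrop.png

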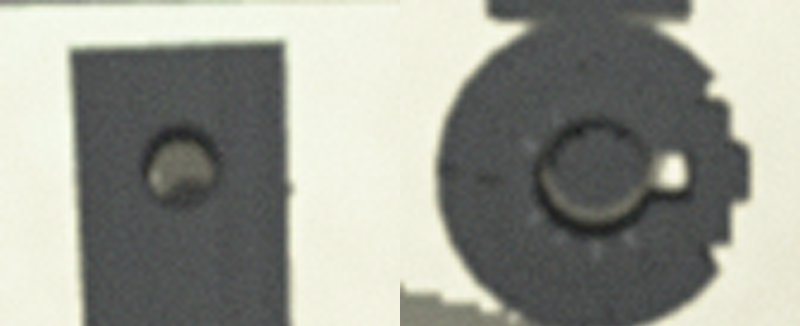

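Request:
apply_moves(steps=[[[33.6, -13, 8, 0, 0, 0, 0.2], [33.6, -13, 8, 0, 0, 0, 0.2], [33.6, -13, 8, 0, 0, 0, 0.2], [33.6, -13, 8, 0, 0, 0, 0.2], [33.6, -13, 8, 0, 0, 0, 0.2], [33.6, -13, 8, 0, 0, 0, 0.2], [33.6, -13, 8, 0, 0, 0, 0.2], [33.6, -13, 8, 0, 0, 0, 0.2]]])

```text
time_s: 2.9
position: [0.4563, 0.2751, 0.1707]
tcp_rot: [[0.0, 1.0, 0.001], [1.0, -0.0, -0.0], [-0.0, 0.001, -1.0]]
force: [0.2, -0.1, 0.7]
opening: 0.599
grasp_force: 0.0
```

```bash
python3 - <<'E'
from h import *
m={k:v for k,v in np.load('pics/drive.npz').items()}
print('hub',plane(m,(276.5,133),.086),'lug',plane(m,(273.5,50.1),.062))
im,m,s=shot('pin')
g=cv2.cvtColor(im,cv2.COLOR_BGR2GRAY)
C=np.array(m['R'])@np.array([.4555,.3125,.077])+m['t'];uv=np.array(m['intrinsics'])@C;print('pred top',uv[:2]/uv[2])
E
```

```text
hub [ 0.58184838 -0.01226873  0.086     ] lug [0.57927708 0.05789724 0.062     ]
2.9 [0.4563 0.2751 0.1707] [[0.0, 1.0, 0.001], [1.0, -0.0, -0.0], [-0.0, 0.001, -1.0]] [ 0.2 -0.1  0.7]
pred top [279.02902484 158.15768426]
```

View pics/pin.png

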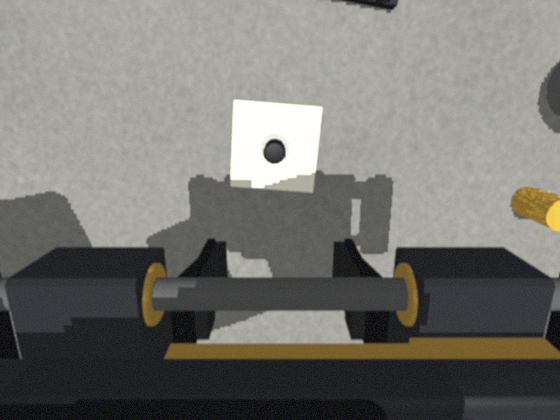

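The pin's round black top is at (275,151), in the middle of its white rest. It is clear all around.

```bash
python3 - <<'E'
from h import *
im=cv2.imread('pics/pin.png');m={k:v for k,v in np.load('pics/pin.npz').items()}
g=cv2.cvtColor(im,cv2.COLOR_BGR2GRAY)
mk=np.zeros_like(g);mk[130:172,255:296]=(g[130:172,255:296]<70)
c=max(cv2.findContours(mk,0,cv2.CHAIN_APPROX_NONE)[0],key=cv2.contourArea)
print(cv2.minEnclosingCircle(c),cv2.boundingRect(c))
p=plane(m,cv2.minEnclosingCircle(c)[0],.077);print(p,'shift to TCP z .065',tool([p[0],p[1],.065]))
E
```

```text
((274.0, 151.0), 11.180439949035645) (264, 140, 21, 23)
[0.45205712 0.31742102 0.077     ] shift to TCP z .065 [ 4.27202733 -0.48136675 10.58975821]
```

Request:
apply_moves(steps=[[[4.3, -0.5, 5, 0, 0, 0, 0.2], [4.3, -0.5, 8, 0, 0, 0, 0.2], [4.3, -0.5, 10.8, 0, 0, 0, 0.2], [4.3, -0.5, 10.8, 0, 0, 0, 0.2], [4.3, -0.5, 10.8, 0, 0, 0, -1], [4.3, -0.5, 10.8, 0, 0, 0, -1], [4.3, -0.5, 10.8, 0, 0, 0, -1], [4.3, -0.5, 10.8, 0, 0, 0, -1]]])

```text
time_s: 3.95
position: [0.4511, 0.319, 0.0632]
tcp_rot: [[-0.0, 1.0, 0.001], [1.0, 0.0, 0.001], [0.001, 0.001, -1.0]]
force: [-0.4, 0.6, -1.1]
opening: 0.233
grasp_force: 0.0
```

Request:
apply_moves(steps=[[[0, 0, 0, 0, 0, 0, -1], [0, 0, 0, 0, 0, 0, -1], [0, 0, 0, 0, 0, 0, -1]]])

```text
time_s: 4.32
position: [0.4511, 0.319, 0.063]
tcp_rot: [[-0.0, 1.0, 0.001], [1.0, 0.0, 0.0], [0.0, 0.001, -1.0]]
force: [-0.0, -0.2, 5.8]
opening: 0.176
grasp_force: 30.0
```

Request:
apply_moves(steps=[[[0, 0, -5, 0, 0, 0, -1], [0, 0, -10, 0, 0, 0, -1], [-6, 3, -10, 0, 0, 0, -1], [-12, 6, -10, 0, 0, 0, -1], [-18, 9, -10, 0, 0, 0, -1], [-23, 11.5, -10, 0, 0, 0, -1], [-25.9, 12.8, -9, 0, 0, 0, -1], [-25.9, 12.8, -8.7, 0, 0, 0, -1], [-25.9, 12.8, -8.7, 0, 0, 0, -1]]])

```text
time_s: 5.45
position: [0.5775, 0.0602, 0.1486]
tcp_rot: [[0.0, 1.0, -0.003], [1.0, -0.0, 0.001], [0.001, -0.003, -1.0]]
force: [0.0, -0.1, -1.0]
opening: 0.172
grasp_force: 29.9
```

```bash
python3 - <<'E'
from h import *
im,m,s=shot('over')
s2=bot.camera_model('scene');b=bot.capture('scene');d=bot.capture('side')
cr=[im[60:220,200:360]]
for n,i in(('scene',b),('side',d)):
    M=bot.camera_model(n);C=np.array(M['R'])@np.array([.579,.058,.09])+M['t'];u=np.array(M['intrinsics'])@C;u=(u[:2]/u[2]).astype(int);print(n,u);cr.append(cv2.resize(i[u[1]-40:u[1]+40,u[0]-40:u[0]+40],(160,160),interpolation=cv2.INTER_CUBIC))
cv2.imwrite('pics/over3.png',cv2.resize(np.hstack(cr),(798,266),interpolation=cv2.INTER_CUBIC))
for z in(.077,.092):
  C=np.array(m['R'])@(np.array(s['position'])+[0,0,-.058 if z>.08 else -.0])+m['t'];u=np.array(m['intrinsics'])@C;print(u[:2]/u[2])
E
```

```text
5.45 [0.5775 0.0602 0.1486] [[0.0, 1.0, -0.003], [1.0, -0.0, 0.001], [0.001, -0.003, -1.0]] [ 0.  -0.1 -1. ]
scene [313 221]
side [247 205]
[280.55305955 267.96097944]
[280.60111577 226.69564512]
```

View pics/over3.png

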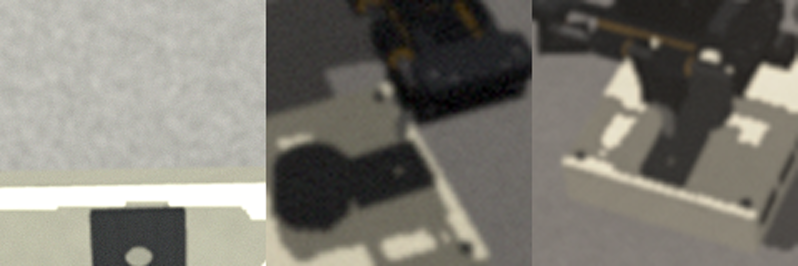

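The left crop shows the lug with its hole near wrist pixel (283,214), but it cuts off the pin. I'll crop the same picture lower down.

```bash
python3 - <<'E'
import cv2
im=cv2.imread('pics/over.png');cv2.imwrite('pics/over_c.png',cv2.resize(im[170:290,200:360],None,fx=5,fy=5,interpolation=cv2.INTER_CUBIC))
E
```

```text
(no output)
```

View pics/over_c.png

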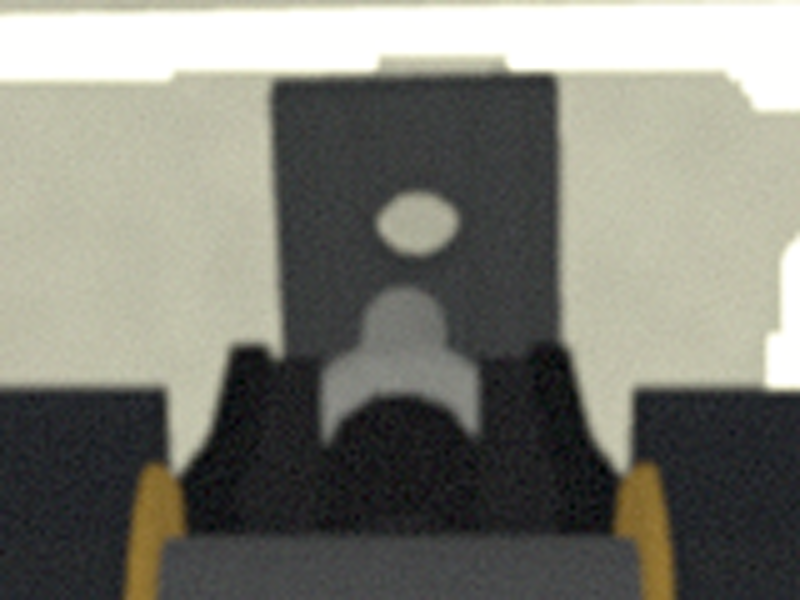

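The pin points straight down in the grip, with its tip's upper edge at crop (404,287), which is full-frame (280.4,227). The lug hole's rim centre is at crop (418,231), which is full-frame (283.2,216).

```bash
python3 - <<'E'
from h import *
m={k:v for k,v in np.load('pics/over.npz').items()}
h=plane(m,(283.2,216),.062);t=plane(m,(280.4,231),.0906)
print('hole',h,'tip',t,'diff',h-t)
E
```

```text
hole [0.57935263 0.05816866 0.062     ] tip [0.57741997 0.05741054 0.0906    ] diff [ 0.00193266  0.00075812 -0.0286    ]
```

Request:
apply_moves(steps=[[[0.06, 0.19, 0, 0, 0, 0, -1], [0.06, 0.19, 1, 0, 0, 0, -1], [0.06, 0.19, 2, 0, 0, 0, -1], [0.06, 0.19, 2.7, 0, 0, 0, -1], [0.06, 0.19, 3.2, 0, 0, 0, -1], [0.06, 0.19, 3.7, 0, 0, 0, -1], [0.06, 0.19, 3.7, 0, 0, 0, -1]]])

```text
time_s: 6.48
position: [0.5805, 0.0604, 0.1121]
tcp_rot: [[-0.0, 1.0, -0.001], [1.0, 0.0, 0.0], [0.0, -0.001, -1.0]]
force: [0.4, -0.6, -0.8]
opening: 0.177
grasp_force: 29.9
```

Request:
apply_moves(steps=[[[0, -0.05, 0.5, 0, 0, 0, -1], [0, -0.05, 1, 0, 0, 0, -1], [0, -0.05, 1.6, 0, 0, 0, -1], [0, -0.05, 2.2, 0, 0, 0, -1], [0, -0.05, 2.7, 0, 0, 0, -1], [0, -0.05, 3.1, 0, 0, 0, -1], [0, -0.05, 3.1, 0, 0, 0, -1]]])

```text
time_s: 7.35
position: [0.58, 0.0605, 0.0812]
tcp_rot: [[-0.0, 1.0, -0.001], [1.0, 0.0, 0.0], [0.0, -0.001, -1.0]]
force: [0.4, 0.5, -0.5]
opening: 0.174
grasp_force: 29.9
```

Request:
apply_moves(steps=[[[0, 0, 0.2, 0, 0, 0, -1], [0, 0, 0.3, 0, 0, 0, -1], [0, 0, 0.4, 0, 0, 0, -1]]])

```text
time_s: 7.72
position: [0.5816, 0.0605, 0.08]
tcp_rot: [[0.0, 1.0, 0.003], [1.0, -0.0, -0.0], [-0.0, 0.003, -1.0]]
force: [-1.7, 0.5, 15.3]
opening: 0.175
grasp_force: 30.0
```

Request:
apply_moves(steps=[[[0, 0, -0.2, 0, 0, 0, -1], [0, 0, -0.2, 0, 0, 0, 0.2], [0, 0, -0.2, 0, 0, 0, 0.2], [0, 0, -0.2, 0, 0, 0, 0.2], [0, 0, -3, 0, 0, 0, 0.2], [0, 0, -7, 0, 0, 0, 0.2], [-4, 0, -12, 0, 0, 0, 0.2], [-8, 0, -14, 0, 0, 0, 0.2], [-8, 0, -14, 0, 0, 0, 0.2]]])

```text
time_s: 8.85
position: [0.5819, -0.0224, 0.2198]
tcp_rot: [[0.003, 1.0, 0.005], [1.0, -0.003, -0.002], [-0.002, 0.005, -1.0]]
force: [-0.3, -0.4, -0.6]
opening: 0.602
grasp_force: 0.0
```

```bash
python3 - <<'E'
from h import *
im,m,s=shot('pinned')
P=lambda p:(lambda u:u[:2]/u[2])(np.array(m['intrinsics'])@(np.array(m['R'])@np.array(p)+m['t']))
for z in(.066,.094):print(z,P([.5794,.0582,z]))
u,v=P([.5794,.0582,.094]).astype(int);g=cv2.cvtColor(im,cv2.COLOR_BGR2GRAY)
print(g[v-24:v+25:3,u-24:u+25:3])
for th in(35,45):
    mk=np.zeros_like(g);mk[max(0,v-25):v+25,u-25:u+25]=g[max(0,v-25):v+25,u-25:u+25]<th
    cs=cv2.findContours(mk,0,cv2.CHAIN_APPROX_NONE)[0]
    if cs:c=max(cs,key=cv2.contourArea);print(th,cv2.minEnclosingCircle(c),cv2.boundingRect(c))
E
```

```text
8.85 [ 0.5819 -0.0224  0.2198] [[0.003, 1.0, 0.005], [1.0, -0.003, -0.002], [-0.002, 0.005, -1.0]] [-0.3 -0.4 -0.6]
0.066 [275.71129364  94.45428111]
0.094 [275.51369282  93.54414197]
[[245 197 197 197 195 171 171 174 170 171 158 152 147 149 153 147 142]
 [244  89  83  81  81  80  78  80  82  83  85  89  76  83  81  82  73]
 [245  94  82  85  82  82  82  85  85  86  85  87  82  84  87  85  75]
 [246 103  81  80  85  81  78  81  85  81  87  84  81  80  80  76  78]
 [248 102  80  83  81  81  80 117 144 154 124  86  82  81  86  81  80]
 [246 122  80  83  84  87 170 171 135 105 174 186 100  75  87  77  79]
 [246 119  83  76  80 164 158  53  68  64  54 115 193  79  84  80  80]
 [247 125  76  81  91 192  59  67  68  64  65  53 168 124  78  79  83]
 [247 141  76  82 115 173  50  66  70  68  61  55 130 163  83  84  76]
 [244 141  75  81 122 181  46  62  62  61  58  50 127 169  84  77  80]
 [243 163  76  78  90 193  49  54  55  55  47  41 180 138  79  76  79]
 [242 167  78  75  79 173 156  32  52  48  37  62 181  87  79  79  75]
 [243 168  76  78  83  74 177 148  61  64  81 115 111  84  86  71  79]
 [243 175  78  80  76  77  80 140 135 147 112  84  75  78  80  75  78]
 [241 179  72  77  80  80  78  76  62  74  80  86  79  77  80  77  77]
 [242 189  77  77  77  76  76  79  81  81  79  82  78  74  83  73  73]
 [241 195  76  74  81  78  78  79  83  81  80  82  74  78  83  76  76]]
35 ((275.0, 104.0), 9.999999747378752e-05) (275, 104, 1, 1)
45 ((277.03570556640625, 100.0), 7.035822868347168) (270, 98, 15, 7)
```

The numbers show a concentric collar ring around the dark grip at about (275,96), so the pin is standing in the lug. On to the spindle.

Request:
apply_moves(steps=[[[-28.2, -17.2, 1, 0, 0, 90, 0.6], [-28.2, -17.2, 1, 0, 0, 90, 0.6], [-28.2, -17.2, 1, 0, 0, 90, 0.6], [-28.2, -17.2, 1, 0, 0, 90, 0.6], [-28.2, -17.2, 1, 0, 0, 90, 0.6], [-28.2, -17.2, 1, 0, 0, 90, 0.6], [-28.2, -17.2, 1, 0, 0, 90, 0.6], [-28.2, -17.2, 1, 0, 0, 90, 0.6], [-28.2, -17.2, 1, 0, 0, 90, 0.6], [-28.2, -17.2, 1, 0, 0, 90, 0.6]]])

```text
time_s: 10.15
position: [0.4082, -0.3001, 0.2064]
tcp_rot: [[1.0, 0.002, -0.002], [0.002, -1.0, 0.002], [-0.002, -0.002, -1.0]]
force: [-0.0, 0.3, 0.3]
opening: 0.801
grasp_force: 0.0
```

```bash
python3 - <<'E'
from h import *
m={k:v for k,v in np.load('pics/drive.npz').items()}
g=cv2.imread('pics/drive.png',0);q=[]
for u,v in[(188,33),(362,29),(203,219),(354,216)]:
    w=(255-g[v-9:v+10,u-9:u+10].astype(float));w=np.clip(w-np.percentile(w,70),0,None);yy,xx=np.mgrid[v-9:v+10,u-9:u+10]
    q.append(plane(m,((w*xx).sum()/w.sum(),(w*yy).sum()/w.sum()),.05)[:2])
q=np.array(q);print('screws',q.round(4).tolist(),'mean',q.mean(0))
a=lambda d:np.degrees(np.arctan2(d[1],d[0]));print([a(q[1]-q[0]),a(q[3]-q[2]),a(q[0]-q[2])-90,a(q[1]-q[3])-90])
im,m,s=shot('sp')
cv2.imwrite('pics/sp_c.png',cv2.resize(im[60:260,150:410],None,fx=3,fy=3,interpolation=cv2.INTER_CUBIC))
E
```

```text
screws [[0.5017, 0.0742], [0.6582, 0.0771], [0.5048, -0.1023], [0.6614, -0.0995]] mean [ 0.58153725 -0.01262805]
[np.float64(1.0480255222640136), np.float64(1.035227306078626), np.float64(1.0097619130648354), np.float64(1.0237126726777745)]
10.15 [ 0.4082 -0.3001  0.2064] [[1.0, 0.002, -0.002], [0.002, -1.0, 0.002], [-0.002, -0.002, -1.0]] [-0.   0.3  0.3]
```

View pics/sp_c.png

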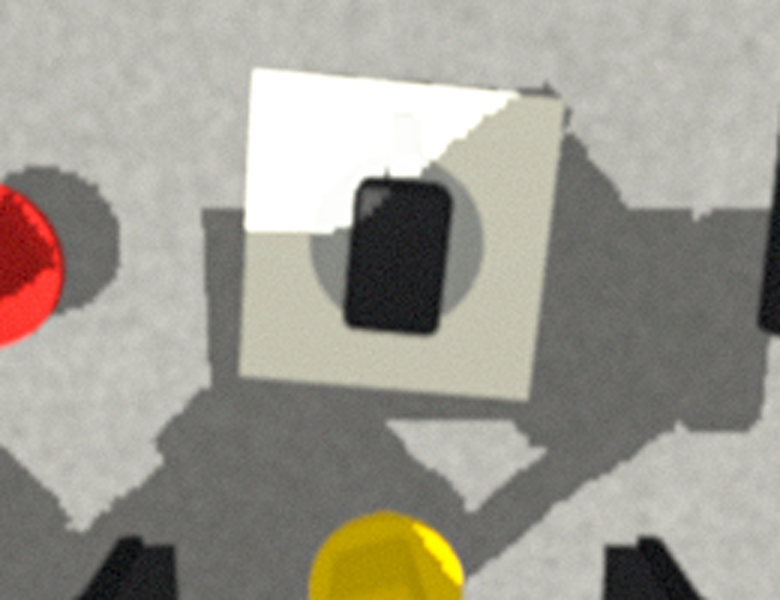

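The spindle's black grip block is centred at crop (398,256), full-frame (283,145). The tab is up-image (+x) at crop (405,140). The red look-alike is about 95 mm to the left and a yellow one is below. I'll measure the block's centre and yaw.

```bash
python3 - <<'E'
from h import *
im=cv2.imread('pics/sp.png');m={k:v for k,v in np.load('pics/sp.npz').items()}
g=cv2.cvtColor(im,cv2.COLOR_BGR2GRAY);mk=np.zeros_like(g);mk[105:180,255:315]=g[105:180,255:315]<75
c=max(cv2.findContours(mk,0,cv2.CHAIN_APPROX_NONE)[0],key=cv2.contourArea)
print(cv2.boundingRect(c))
w=np.array([plane(m,p[0],.101)[:2] for p in c]);r=cv2.minAreaRect((w*1000).astype(np.float32));print('block',r)
b=cv2.boxPoints(r);print(b.round(1).tolist())
t=plane(m,(150+405/3-.3,60+140/3-.3),.061);print('tab~',t)
# rest top bright quad
E
```

```text
(265, 120, 36, 51)
block ((452.9147644042969, -301.9488830566406), (22.979551315307617, 35.758506774902344), 84.14338684082031)
[[434.0, -311.6000061035156], [469.5, -315.20001220703125], [471.8999938964844, -292.29998779296875], [436.29998779296875, -288.70001220703125]]
tab~ [ 0.47934115 -0.30412603  0.061     ]
```

Request:
apply_moves(steps=[[[4.45, 0.2, 3, 0, 0, 5.9, 0.1], [4.45, 0.2, 6, 0, 0, 5.9, 0.1], [4.45, 0.2, 8, 0, 0, 5.9, 0.1], [4.45, 0.2, 11, 0, 0, 5.9, 0.1], [4.45, 0.2, 13.1, 0, 0, 5.9, 0.1], [4.45, 0.2, 13.1, 0, 0, 5.9, 0.1], [4.45, 0.2, 13.1, 0, 0, 5.9, -1], [4.45, 0.2, 13.1, 0, 0, 5.9, -1], [4.45, 0.2, 13.1, 0, 0, 5.9, -1], [4.45, 0.2, 13.1, 0, 0, 5.9, -1], [4.45, 0.2, 13.1, 0, 0, 5.9, -1]]])

```text
time_s: 11.58
position: [0.4531, -0.3033, 0.0774]
tcp_rot: [[0.995, -0.103, 0.001], [-0.103, -0.995, 0.0], [0.001, -0.0, -1.0]]
force: [0.9, 2.5, 4.8]
opening: 0.276
grasp_force: 30.0
```

Request:
apply_moves(steps=[[[0, 0, -4, 0, 0, 0, -1], [0, 0, -8, 0, 0, 0, -1], [0, 0, -11.5, 0, 0, 0, -1], [1.5, -5, -11.5, 0, 0, -1, -1], [3.2, -10, -11.5, 0, 0, -3, -1], [4.9, -15, -11.5, 0, 0, -5, -1], [6.5, -20, -11.5, 0, 0, -6.9, -1], [8.1, -25, -11.5, 0, 0, -6.9, -1], [9.2, -28.5, -11, 0, 0, -6.9, -1], [9.8, -30.3, -10, 0, 0, -6.9, -1], [9.8, -30.3, -9.2, 0, 0, -6.9, -1], [9.8, -30.3, -9.2, 0, 0, -6.9, -1]]])

```text
time_s: 13.08
position: [0.58, -0.0133, 0.1672]
tcp_rot: [[1.0, 0.017, -0.003], [0.017, -1.0, -0.0], [-0.003, 0.0, -1.0]]
force: [-0.5, 0.2, -2.2]
opening: 0.271
grasp_force: 30.0
```

```bash
python3 - <<'E'
from h import *
im,m,s=shot('ins')
P=lambda p:(lambda u:u[:2]/u[2])(np.array(m['intrinsics'])@(np.array(m['R'])@np.array(p)+m['t']))
p=np.array(s['position']);T=np.array(s['tcp_rot'])
print('hub',P([.5816,-.0125,.086]),'keyway end',P([.5996,-.0122,.086]),'tip exp',P(p+T[:,2]*.0684),'lug',P([.5794,.0582,.094]),np.degrees(np.arctan2(T[1,0],T[0,0])))
b=bot.capture('scene');d=bot.capture('side');cr=[cv2.resize(im[130:310,200:360],(533,600),interpolation=cv2.INTER_CUBIC)]
l=[]
for n,i in(('scene',b),('side',d)):
    M=bot.camera_model(n);C=np.array(M['R'])@np.array([.5816,-.0125,.1])+M['t'];u=np.array(M['intrinsics'])@C;u=(u[:2]/u[2]).astype(int);l.append(cv2.resize(i[u[1]-40:u[1]+40,u[0]-35:u[0]+35],(262,300),interpolation=cv2.INTER_CUBIC))
cv2.imwrite('pics/ins3.png',np.hstack([cr[0],np.vstack(l)]))
E
```

```text
13.075 [ 0.58   -0.0133  0.1672] [[1.0, 0.017, -0.003], [0.017, -1.0, -0.0], [-0.003, 0.0, -1.0]] [-0.5  0.2 -2.2]
hub [277.78132367 212.69229067] keyway end [277.73508804 186.96853548] tip exp [278.89521086 221.22900159] lug [170.80623915 217.78219468] 0.9615107078632011
```

View pics/ins3.png

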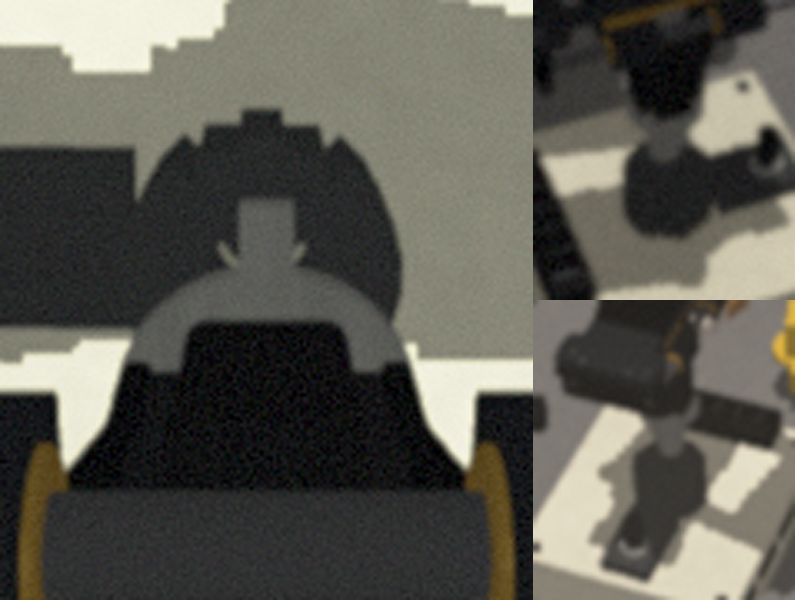

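The spindle hangs upright over the hub with its tab pointing along +x at crop (267,205). The bore's edge glints at crop x 228 and 300, so it is centred on the shaft. The small views also show the pin seated in the lug.

Request:
apply_moves(steps=[[[0.16, -0.08, 0.3, 0, 0, 0, -1], [0.16, -0.08, 0.9, 0, 0, 0, -1], [0.16, -0.08, 1.3, 0, 0, 0, -1], [0.16, -0.08, 1.7, 0, 0, 0, -1], [0.16, -0.08, 2.1, 0, 0, 0, -1], [0.16, -0.08, 2.4, 0, 0, 0, -1], [0.16, -0.08, 2.4, 0, 0, 0, -1]]])

```text
time_s: 14.1
position: [0.5829, -0.0114, 0.1443]
tcp_rot: [[1.0, 0.018, -0.0], [0.018, -1.0, 0.0], [-0.0, -0.0, -1.0]]
force: [0.0, 0.2, -2.9]
opening: 0.27
grasp_force: 30.0
```

Request:
apply_moves(steps=[[[-0.08, 0.08, 0.2, 0, 0, 0, -1], [-0.08, 0.08, 0.4, 0, 0, 0, -1], [-0.08, 0.08, 0.6, 0, 0, 0, -1], [-0.08, 0.08, 0.8, 0, 0, 0, -1], [-0.08, 0.08, 0.8, 0, 0, 0, -1]]])

```text
time_s: 14.72
position: [0.5824, -0.0123, 0.1364]
tcp_rot: [[1.0, 0.018, 0.0], [0.018, -1.0, -0.0], [0.0, 0.0, -1.0]]
force: [0.7, -0.2, -2.8]
opening: 0.273
grasp_force: 30.0
```

Request:
apply_moves(steps=[[[0, 0, 0.4, 0, 0, 0, -1], [0, 0, 0.8, 0, 0, 0, -1], [0, 0, 1.2, 0, 0, 0, -1], [0, 0, 1.6, 0, 0, 0, -1], [0, 0, 2.0, 0, 0, 0, -1], [0, 0, 2.3, 0, 0, 0, -1], [0, 0, 2.5, 0, 0, 0, -1], [0, 0, 2.5, 0, 0, 0, -1]]])

```text
time_s: 15.72
position: [0.5825, -0.0123, 0.1121]
tcp_rot: [[1.0, 0.018, 0.001], [0.018, -1.0, -0.0], [0.001, 0.0, -1.0]]
force: [-0.2, 0.1, 4.6]
opening: 0.272
grasp_force: 30.0
```

Request:
apply_moves(steps=[[[0, 0, 0.15, 0, 0, 0, -1], [0, 0, 0.3, 0, 0, 0, -1], [0, 0, 0.45, 0, 0, 0, -1], [0, 0, 0.6, 0, 0, 0, -1], [0, 0, 0.6, 0, 0, 0, -1]]])

```text
time_s: 16.35
position: [0.5826, -0.0123, 0.1083]
tcp_rot: [[1.0, 0.018, 0.002], [0.018, -1.0, -0.0], [0.002, 0.001, -1.0]]
force: [-4.0, 0.9, 18.4]
opening: 0.276
grasp_force: 30.0
```

Request:
apply_moves(steps=[[[0, 0, 0.1, 0, 0, 0, -1], [0, 0, 0.1, 0, 0, 0, -1], [0, 0, 0.1, 0, 0, 0, -1], [0, 0, 0.1, 0, 0, 0, -1]]])

```text
time_s: 16.85
position: [0.5825, -0.0123, 0.1083]
tcp_rot: [[1.0, 0.018, 0.002], [0.018, -1.0, -0.001], [0.002, 0.001, -1.0]]
force: [-4.5, 0.8, 24.0]
opening: 0.272
grasp_force: 30.0
```

```bash
python3 - <<'E'
from h import *
im,m,s=shot('end');print(s['moment'],s['opening'])
P=lambda p:(lambda u:u[:2]/u[2])(np.array(m['intrinsics'])@(np.array(m['R'])@np.array(p)+m['t']))
b=bot.capture('scene');M=bot.camera_model('scene')
def crop(p,w,h):
    u=np.array(M['intrinsics'])@(np.array(M['R'])@np.array(p)+M['t']);u=(u[:2]/u[2]).astype(int);return b[u[1]-h:u[1]+h,u[0]-w:u[0]+w]
cv2.imwrite('pics/end2.png',np.hstack([cv2.resize(im[100:300,180:380],(400,400),interpolation=cv2.INTER_CUBIC),cv2.resize(crop([.58,.02,.08],50,50),(400,400),interpolation=cv2.INTER_CUBIC)]))
E
```

```text
16.85 [ 0.5825 -0.0123  0.1083] [[1.0, 0.018, 0.002], [0.018, -1.0, -0.001], [0.002, 0.001, -1.0]] [-4.5  0.8 24. ]
[ 0.26841212  0.95503722 -0.00257981] 0.27170399131360035
```

Pushing 1 mm further raised the force by 6 N and the tool stayed at z 0.1083. That is the expected home height, so the collar is hard on the hub.

```bash
python3 -c "
from rig import bot
print(bot.hand_in())"
```

```text
the job is handed in; nothing more can be done
None
```

I handed the job in at about 17 s with the lock pin fully down through the lug and let go, and the keyed spindle held pressed home in the hub at about 24 N; the hand-in gave no verdict, and I judged the final seating by height and force, not a last picture.

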